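Hang the slide carrier in the warm-air drier and set its timer

TASK

Hang the loaded slide carrier from the bench on the drier's rail, keeping it upright and without dropping it: hook it on at the open right-hand end, then slide it left along the rail until its hook drops into the parking notch, and let go. Then turn the timer, the middle knob of the three, clockwise until its pointer is on the long mark, without touching the knobs on either side. Leave everything else where it is.

Things in the scene. Friction and masses are not known exactly. Their poses are not given: they have to be found in the camera images.
- carrier: The slide carrier to be hung, 170 to 340 g, standing upright on the bench; origin under the middle of its rack. Steel slide rack, 44 (x) by 84 (y) by 40 mm high; a sheet stem 30 mm wide (y) rises from its front top edge and ends in a hook, from which a black handle leans to the front. Axes: x from front (handle side) to rear, y along the rack and, once hung, along the rail, z up
- carrier_grip (a point): Centre of the carrier's handle, 136 mm above the rack's underside; the carrier's axes. The handle is a straight sleeve 40 mm long, 12 mm thick along y and 14 mm deep; it leans 45 degrees, from the hook's top forward and up along (-x, +z)
- carrier_hook (a point): Middle of the underside of the carrier's hook roof, where the rail bears: 40 mm behind (+x) and 31 mm below the handle's centre, 105 mm above the rack's underside. The hook is an inverted U, 30 mm wide (y), 14 mm inside (x); the roof is 4 mm thick; the stem is its front side; the rear leg ends in an out-bent lip 33 mm below this point; the rack's top is 65 mm below it. Hung, the carrier balances upright
- rail (a point): On the top edge of the drier's level rail, 215 mm above the bench, at mid-thickness; a fixed point of the drier, whose axes it has: x away from the robot, y along the rail to the left, z up. The rail is a flat steel bar on edge, 8 mm thick, 20 mm tall. From 212 mm right of this point, where a clamp on a post holds it (7 mm higher than the rail), to the blower tower 207 mm left, 275 mm high
- loading_gap (a point): On the rail's top edge 120 mm right (-y) of point rail: the open part where hooks go on; the drier's axes. From 60 mm left of this point to the tower a warm-air tube, 16 mm thick, runs along the rail, its axis 30 mm above the rail's top edge and 13 mm behind it: too little room there to lift a hook over the rail
- drier: The drier, fixed on the bench; origin under it, 60 mm in front of and 215 mm below point rail. Base 70 mm high; drip tray with rim to 80 mm under the rail. The parking notch is cut in the rail's top edge: 37 mm long, 5 mm deep, square ends. The bar is set lengthwise by hand, so the notch's place is not given: its middle lies 115 to 165 mm left of point loading_gap. Seen or felt: a hook over it sinks 5 mm
- timer_knob_grip (a point): On the upright axis of the timer knob, 96 mm above the bench: the middle of three black knobs in a row on the level cream deck (70 mm high) at the drier's front. Skirt 26 mm wide, its top 6 mm above the deck; grip bar 28 mm long, 9 mm thick, up to 31 mm above the deck. x is where the bar's white pointer line points, z up
- timer_knob (a joint): Angle of the timer knob, rad, growing clockwise seen from above; held by friction (0.03 N m), range 0 to 2.6. At 0 the pointer points straight away from the robot (the drier's +x); the long black mark on the deck is at 1.40
- heat_knob: Knob left (+y) of the timer, same shape, axes 52 mm apart; origin on its axis at the deck. Not to be touched
- fan_knob: Knob right (-y) of the timer, same shape, axes 52 mm apart; origin on its axis at the deck. Not to be touched
- hung: Second carrier of the same make with fewer slides, already hanging at the rail's left end beyond the collar; origin under the middle of its rack. It stays there
- bottle: Clear bottle with a red cap, 68 mm wide, 165 mm high, on the right behind the carrier; origin at its underside. Bystander
- jar: Open glass jar, 62 mm wide, 75 mm high, right of the robot's front; origin at its underside. Bystander
- flask: Conical glass flask, 80 mm wide, 103 mm high, left of the robot's front; origin at its underside. Bystander
- tipbox: Blue box with a clear lid, 122 by 87 mm, 67 mm high, left of the drier; origin at its underside. Bystander
- pen: White marker pen, 110 mm long, lying in front of the carrier; origin under its middle. Bystander

How it is judged (in metres and radians):
On the way, in this order (a step that is already met when the one before it is completed fails the run):
1. the carrier's hook is over the rail and down on it (x of carrier_hook in the frame of rail between -0.008 and 0.008 m and z of carrier_hook in the frame of rail between -0.009 and 0.003 m), for 0.2 s.
2. the carrier's hook is down in the parking notch and the carrier is let go (all of step 1 and z of carrier_hook in the frame of rail below -0.0035 m and angle between carrier_hook's own z axis and vertical below 0.15 rad and contact force between the fingers and carrier below 0.05 N), for 0.2 s.
3. the timer's pointer is on the long mark (value of joint timer_knob between 1.25 and 1.55 rad), for 0.2 s.
At the end, for the whole second after the job is handed in: The carrier hangs free, upright (within 9 degrees) and at rest (below 0.05 m/s) on the rail with its hook down in the parking notch (at least 3.5 mm below the rail's top edge); the timer's pointer is within 0.15 rad of the long mark (all of step 2 and all of step 3 and linear speed of carrier below 0.05 m/s); the robot touches nothing.
It fails at once if the carrier is dropped (falls free at over 0.5 m/s, as from more than about 13 mm) (contact force between the fingers and carrier below 0.05 N and linear speed of carrier above 0.5 m/s).
It fails at once if a knob beside the timer is touched (contact force between anything else and heat_knob above 0.5 N or contact force between anything else and fan_knob above 0.5 N).
It fails at once if the carrier is tipped by more than 40 degrees (angle between carrier_hook's own z axis and vertical above 0.7 rad).
It fails at once if the other hanging carrier or a bystander is displaced by more than 15 mm (distance of any of hung, bottle, jar, flask, tipbox, pen from where it was at the start of the episode above 0.015 m).
It also fails if it takes over 64 s, if anything falls off the work surface, if the arm or the gripper's body presses on something with over 40 N, if the wrist force passes 120 N, or if a joint passes its speed limit or range.

ROBOT

A 7-joint arm with a two-finger parallel gripper is mounted at the origin on the work surface. World frame = base frame: x ahead of the robot, y to its left, z up, the work surface at z = 0. Lengths are in m, angles in degrees, forces in N, time in s.
With the tool pointing down it reaches from about 0.4 to 0.85 m from the base axis. Payload 6.9 kg.
Tool frame: the origin (TCP) lies on the centre line of the jaws, within the pads' length; the fingertips stand 11 mm ahead of it and the grasp point (between the pads) lies 8 mm behind it; z points along the fingers, y is the line along which they close (so a half turn about z gives the same grasp; the last joint's range is limited). The gripper opens to 85 mm and grips with 20 to 120 N. Pads are 22 mm wide; open, the fingers measure 114 mm over their backs; the gripper's body (76 mm by 85 mm) begins 54 mm behind the grasp point. The pads swing forward as they close: fully open they stand 13 mm farther back than shut.
Start: joints at [80.529, 29.078, -13.613, 85.955, 7.202, 65.827, -8.869], TCP at [0.167, -0.602, 0.242] pointing down, gripper open.
Joint ranges: [-176.47, 176.47], [-13.61, 117.27], [-81.72, 77.17], [0.22, 143.17], [-87.28, 267.28], [10, 112.55], [-165.47, 165.47]. Speed limits (degrees/s): [136.94, 136.94, 180, 180, 180, 180, 180].

INTERFACE

Orientations are given as [roll, pitch, yaw] about the fixed x, y, z axes, in that order (R = Rz(yaw) Ry(pitch) Rx(roll)).
In Python, from rig import state, capture, camera_info, job_done gives the robot as it stands. The module is installed in compiled form; this text tells all that it offers.
- The arm moves only by the tool move_arm, never from a script. Its arguments are lists of equal length, an entry for each row: "translation": the shift along the tool's x, y, z in mm, a list of three; "delta_rot": the turn, a rotation vector about the tool's x, y, z in rad, a list of three; "jaw": the finger opening in mm, from 0 to 85.4. A call has 1 to 20 rows; each row shifts and turns the commanded pose from where the row before left it, along the tool's axes as they then stand; what a row does not reach is not made up. A row lasts 1/10 s, in which the tool goes at most 50 mm and 8.59 degrees, less where a joint would pass 70% of its speed; a pose out of reach is approached as far as the arm can. A call is refused whole if a number of a shift passes 50 or a number of a turn 0.15, either way. A call with a gripper value outside its range is refused whole. The fingers move at their own pace and stop on an object; "grip_force" is the grip in N (left out, the last holds). Time passes only in rows, so rows that do not move let the fingers close. It gives the time, the measured TCP pose, the force, the opening and the grip force at its end, in the units of the state.
- state(): the state, without advancing time (a new reading comes with each control period).
- capture(name): name is "scene" or "top" or "wrist"; returns (picture, depth): 480x640x3 uint8, blue, green, red; 480x640 float32, m along the optical axis (not along the pixel's ray), 0 where there is no reading.
- camera_info(name): a dict with "vertical_fov" (degrees; the focal length in pixels is half the picture's height over the tangent of half this angle, whatever the lens; pixels are square), "cx", "cy" (the principal point, pixels), "R" (3x3) and "t" (3): a world point X has camera coordinates R X + t. Camera axes: x right, y down, z forward; pixel columns grow to the right and rows downward; lengths in m; the calibration is good to about 2 mm. A picture is of the moment at which its call begins: read the wrist's pose just before it. camera_info takes no time and is no camera call; for the wrist camera it gives the pose at the moment of the call.
- job_done(): hands the job in; it is judged then, once.
The state is a dict: "t": time; "qpos": joint angles; "dq": joint speeds; "tau": joint torques, N m; "ee_pos": TCP position; "tool_rot": TCP orientation; "wrist_force": force on the tool from outside, world axes, zero at the start; "wrist_torque": the same for the moment, N m; "opening": opening from 0.0 (shut) to 1.0 (fully open); "grasp_force": force on a finger pad.
Only numpy, scipy, OpenCV 4.12 (cv2) and the standard library are available. Lean on these libraries where they do the work, as an engineer would, in place of code of your own. Each camera call takes 0.05 s, during which the arm holds its last target. There are 200 camera calls.

## Working session

There is one attempt and no reset: what is moved stays moved. The work goes in short steps, Python scripts to look and compute and a tool call to move; the robot and the scene stay as the last step left them, time stands still between calls to the robot, and variables do not carry over. Pictures are saved under pics/ and viewed, at most 10 in all, crops included, and the job is handed in when it is done.

Besides the shell and the picture viewer there is one more tool, called after "Request:" by a JSON object that holds its "fn" and its "kwargs", one argument or row to a line. move_arm: Moves the arm, as the interface text tells. Its arguments: {"type":"object","properties":{"translation":{"type":"array"},"delta_rot":{"type":"array"},"jaw":{"type":"array"},"grip_force":{"type":"number"}},"required":["translation","delta_rot","jaw"]}

```bash
mkdir -p pics; cat > h.py <<'E'
import numpy as np, cv2
from rig import state, capture, camera_info
def cam(n):
    i=camera_info(n); f=240/np.tan(np.radians(i['vertical_fov'])/2)
    return f,i['cx'],i['cy'],np.array(i['R']),np.array(i['t'])
def pts(n,d):
    f,cx,cy,R,t=cam(n); v,u=np.mgrid[:480,:640]
    P=np.stack([(u-cx)/f*d,(v-cy)/f*d,d],-1)
    return (P-t)@R
def ray(n,u,v,z):
    f,cx,cy,R,t=cam(n); o=-R.T@t; d=R.T@np.array([(u-cx)/f,(v-cy)/f,1.])
    return o+d*(z-o[2])/d[2]
def proj(n,X):
    f,cx,cy,R,t=cam(n); c=R@np.array(X)+t
    return f*c[0]/c[2]+cx, f*c[1]/c[2]+cy
E
python3 - <<'E'
from h import *
print(state())
for n in ("scene","top"):
    p,d=capture(n); cv2.imwrite(f'pics/{n}0.png',p); np.save(f'{n}0.npy',d); print(n,cam(n))
E
```

```text
{'t': 0.0, 'qpos': array([ 80.53069006,  29.12632471, -13.60921934,  86.00797683,
         7.20179397,  65.82570304,  -8.86895388]), 'dq': array([ 0.02840901,  0.0014749 , -0.04389997, -0.00603423, -0.02097985,
        0.09313471, -0.05177358]), 'tau': array([-1.41016640e-04, -6.20594215e+01, -2.18675919e+00, -2.49652576e+01,
        1.24443855e-02,  1.20050000e-02,  1.80330652e-06]), 'ee_pos': array([ 0.16697399, -0.60179508,  0.24142556]), 'tool_rot': array([-1.79898790e+02,  1.29373152e-03,  1.55152994e+01]), 'wrist_force': array([ 0.57759954,  0.08666823, -0.10864113]), 'wrist_torque': array([ 0.01765513,  0.01808987, -0.03758439]), 'grasp_force': 0.0, 'opening': 1.0002366963454445}
scene (np.float64(577.1757481946245), 311.3468161287601, 237.91101581593287, array([[-0.77009182,  0.63784658, -0.01050399],
       [ 0.47113975,  0.55756603, -0.68348186],
       [-0.4300999 , -0.53129263, -0.72989192]]), array([ 0.34581076, -0.15568956,  1.56268946]))
top (np.float64(537.9760897397259), 316.8521854853581, 236.02898684565614, array([[-0.00805329, -0.99963654, -0.02572811],
       [-0.99572859,  0.01038304, -0.09174292],
       [ 0.09197671,  0.02487939, -0.9954503 ]]), array([0.06842148, 0.50887564, 1.19839887]))
```

View pics/scene0.png

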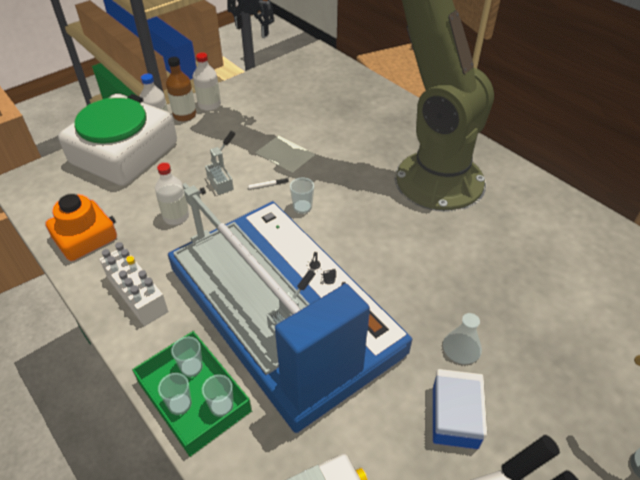

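View pics/top0.png

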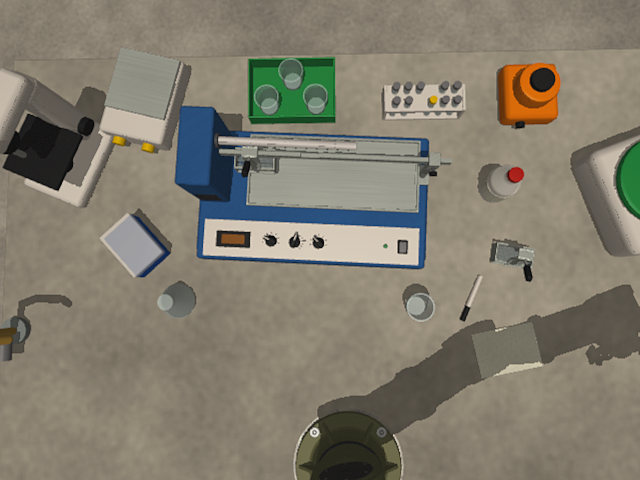

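Top view: the carrier is at about (512,255) with its black handle near (528,271). The rail runs (240,152)–(450,162) and the knobs are at (270,240), (294,240) and (318,242). Next I measure with depth and crops.

```bash
python3 - <<'E'
from h import *
p=cv2.imread('pics/top0.png'); d=np.load('top0.npy'); P=pts('top',d)
np.set_printoptions(precision=4,suppress=True)
hsv=cv2.cvtColor(p,cv2.COLOR_BGR2HSV)
# rail: points near z .215, 
m=np.zeros(d.shape,bool); m[140:172,250:430]=1
r=m&(abs(P[...,2]-.215)<.006); Q=P[r]; print('rail n',len(Q))
vx=np.polyfit(Q[:,1],Q[:,0],1); print('rail fit x=a*y+b',vx,'yrange',Q[:,1].min(),Q[:,1].max(),'z',np.median(Q[:,2]), 'resid',np.std(Q[:,0]-np.polyval(vx,Q[:,1])))
# deck (white) rect
cream=(p.min(2)>170)&(abs(P[...,2]-.07)<.01); cream[:, :195]=0;cream[:200]=0
cs,_=cv2.findContours(cream.astype(np.uint8),0,2); c=max(cs,key=cv2.contourArea); box=cv2.boxPoints(cv2.minAreaRect(c))
print('deck'); [print(b,ray('top',*b,.07)) for b in box]
# knobs
blk=(p.max(2)<70); 
n,l,s,ce=cv2.connectedComponentsWithStats(blk[225:260,255:335].astype(np.uint8))
for i in range(1,n):
    if s[i,4]>15: print('knob',ce[i]+[255,225],s[i],ray('top',ce[i][0]+255,ce[i][1]+225,.09))
# carrier
m=np.zeros(d.shape,bool); m[230:290,480:545]=1
h=m&(P[...,2]>.115)&(P[...,2]<.165); print('high',len(P[h]),P[h].mean(0) if h.any() else 0)
b=m&blk&(P[...,2]>.1); print('handle',P[b].mean(0),P[b].min(0),P[b].max(0)); 
u,s_,v=np.linalg.svd(P[b]-P[b].mean(0)); print(v[0],s_)
k=m&(P[...,2]>.025)&(P[...,2]<.05); Q=P[k][:,:2].astype(np.float32); rr=cv2.minAreaRect(Q); print('rack',rr)
A=cv2.resize(p[225:295,475:555],None,fx=5,fy=5,interpolation=cv2.INTER_CUBIC)
B=cv2.resize(p[225:260,255:335],None,fx=5,fy=5,interpolation=cv2.INTER_CUBIC)
C=cv2.resize(p[130:185,215:345],None,fx=6,fy=5,interpolation=cv2.INTER_CUBIC)[:, :780]
img=np.zeros((600,800,3),np.uint8); img[:300,:400]=A[:300]; img[:175,400:]=B; img[310:310+275,:780]=C
cv2.imwrite('pics/crop1.png',img)
E
```

```text
rail n 879
rail fit x=a*y+b [0.0573 0.6458] yrange -0.15811557785168176 0.1879768190582874 z 0.21503769064945158 resid 0.003415568900706891
deck
[202.6495 254.7113] [0.4667 0.3134 0.07  ]
[204.2887 218.6495] [0.5463 0.3106 0.07  ]
[418.6186 228.3918] [ 0.5197 -0.1594  0.07  ]
[416.9794 264.4536] [ 0.4412 -0.1539  0.07  ]
knob [270.6364 240.3182] [ 9 10 13 11 88] [0.4952 0.1617 0.09  ]
knob [294.3125 241.85  ] [34 10 11 12 80] [0.4914 0.1107 0.09  ]
knob [318.2674 242.6279] [58 11 11 12 86] [0.4892 0.0591 0.09  ]
high 134 [ 0.4208 -0.3637  0.1405]
handle [ 0.4225 -0.3635  0.1403] [ 0.403  -0.3719  0.1002] [ 0.4702 -0.3567  0.1562]
[-0.7269  0.0162  0.6866] [0.1882 0.0424 0.0315]
rack ((0.4609410762786865, -0.3729734718799591), (0.08571305125951767, 0.0448576882481575), 79.06949615478516)
```

View pics/crop1.png

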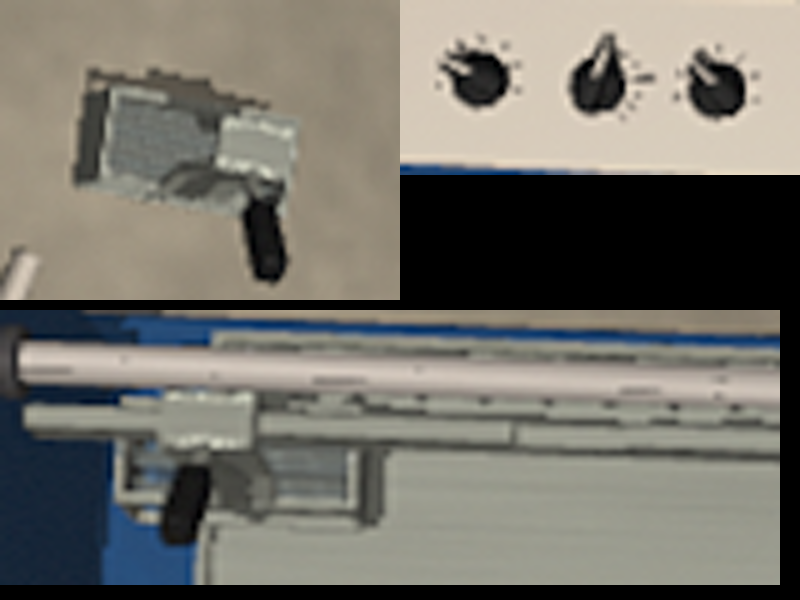

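The crop shows the carrier's handle forward and to the right. The timer pointer is near 0, with the long mark to its right at (645,78) in the crop. I measure the carrier's yaw as about -10.9° (handle z agrees with the spec) and the drier's as about -3.2°. I'll go above the carrier for a closer look.

Request:
{"fn": "move_arm", "kwargs": {
  "translation": [
    [0,0,0],
    [0,0,0],
    [0,0,0],
    [0,0,0],
    [20,-28,0],
    [20,-28,0],
    [20,-28,0],
    [20,-28,0],
    [20,-28,0],
    [20,-28,0],
    [20,-28,0],
    [20,-28,0],
    [20,-28,0],
    [20,-28,0],
    [0,0,0],
    [0,0,0]
  ],
  "delta_rot": [
    [0,0,0.115],
    [0,0,0.115],
    [0,0,0.115],
    [0,0,0.115],
    [0,0,0],
    [0,0,0],
    [0,0,0],
    [0,0,0],
    [0,0,0],
    [0,0,0],
    [0,0,0],
    [0,0,0],
    [0,0,0],
    [0,0,0],
    [0,0,0],
    [0,0,0]
  ],
  "jaw": [40,40,40,40,40,40,40,40,40,40,40,40,40,40,40,40],
  "grip_force": 80
}}

```text
t: 1.7
ee_pos: [0.4166, -0.3641, 0.2419]
tool_rot: [-180.0, 0.0, -10.7]
wrist_force: [-0.5, -0.6, -0.2]
opening: 0.466
grasp_force: 0.0
```

```bash
python3 - <<'E'
from h import *
np.set_printoptions(precision=4,suppress=True)
s=state(); print(s['ee_pos'],s['tool_rot'],s['qpos'],s['opening'])
p,d=capture('wrist'); cv2.imwrite('pics/w1.png',p); np.save('w1.npy',d)
f,cx,cy,R,t=cam('wrist'); print(f,R,-R.T@t)
P=pts('wrist',d)
blk=(p.max(2)<70)&(P[...,2]>.1)&(P[...,2]<.16)&(d>0)
reg=(np.hypot(P[...,0]-.42,P[...,1]+.365)<.05)
Q=P[blk&reg]; print(len(Q),Q.mean(0),Q.min(0),Q.max(0)) if blk.any() else 0
k=(P[...,2]>.03)&(P[...,2]<.045)&(np.hypot(P[...,0]-.46,P[...,1]+.373)<.07)
print('rack',k.sum(),cv2.minAreaRect(P[k][:,:2].astype(np.float32)))
p,d=capture('top'); P=pts('top',d)
# rail with strip purge
m=np.zeros(d.shape,bool); m[140:172,245:455]=1
for lo,hi in((.209,.219),(.219,.226)):
    Q=P[m&(P[...,2]>lo)&(P[...,2]<hi)]; o=Q[:,0]-.6458-.0565*Q[:,1]
    print(lo,np.histogram(o,bins=np.arange(-.02,.022,.002)), Q[:,1].min())
    c=abs(o-np.median(o))<.005; print(np.polyfit(Q[c,1],Q[c,0],1),Q[c,1].min(),Q[c,1].max())
E
```

```text
[ 0.4166 -0.3641  0.2419] [-179.9829    0.0439  -10.7154] [ 45.9326  22.6122 -10.6793  96.9558   4.6805  60.9136 -66.9405] 0.4664685134597339
382.81033973597505 [[-0.1887 -0.982   0.0001]
 [-0.9377  0.1803  0.2971]
 [-0.2918  0.056  -0.9548]] [ 0.4897 -0.3792  0.3721]
169 [ 0.4309 -0.3683  0.1315] [ 0.4207 -0.374   0.1262] [ 0.4354 -0.3625  0.1416]
rack 1228 ((0.46014928817749023, -0.37472307682037354), (0.08422713726758957, 0.04390842467546463), 79.119873046875)
0.209 (array([  1,   2,   1,  10,  11,  10,   6,  19, 246, 168, 181, 185,  60,
         9,   8,  11,   1,   0,   0,   0]), array([-0.02 , -0.018, -0.016, -0.014, -0.012, -0.01 , -0.008, -0.006,
       -0.004, -0.002, -0.   ,  0.002,  0.004,  0.006,  0.008,  0.01 ,
        0.012,  0.014,  0.016,  0.018,  0.02 ])) -0.20195983141483884
[0.0569 0.6458] -0.20195983141483884 0.19746476813302122
0.219 (array([ 1,  1,  2,  7, 16, 17, 20, 18, 23, 24, 21, 22, 17, 15, 20, 10, 10,
        0,  0,  0]), array([-0.02 , -0.018, -0.016, -0.014, -0.012, -0.01 , -0.008, -0.006,
       -0.004, -0.002, -0.   ,  0.002,  0.004,  0.006,  0.008,  0.01 ,
        0.012,  0.014,  0.016,  0.018,  0.02 ])) -0.190469498761396
[0.0562 0.6451] -0.190469498761396 0.1972270831677579
```

View pics/w1.png

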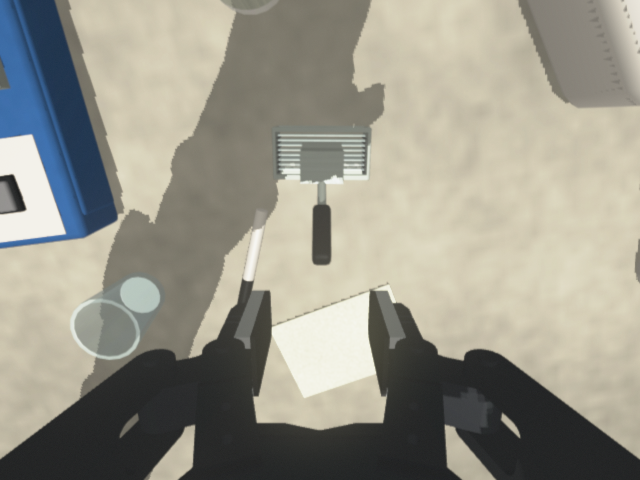

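Wrist view: the rack spans (275–370,128–182) and the handle (321,205–265), upright in the image, so the yaw is aligned.

```bash
python3 - <<'E'
from h import *
np.set_printoptions(precision=4,suppress=True)
p=cv2.imread('pics/w1.png')
b=(p.max(2)<75).astype(np.uint8)[195:275,300:345]
n,l,s,ce=cv2.connectedComponentsWithStats(b)
for i in range(1,n):
    if s[i,4]>100:
        print(ce[i]+[300,195],s[i]); 
        u0=300+s[i,0]+s[i,2]/2-.5
        for v,z in((ce[i][1]+195,.136),(195+s[i,1],.125),(195+s[i,1]+s[i,3],.145)): print(ray('wrist',u0,v,z))
print([proj('wrist',X) for X in((.4175,-.3665,.136),(.4166,-.3641,.136))], cam('wrist')[1:3])
# hook roof in wrist view
d=np.load('w1.npy');P=pts('wrist',d); k=(P[...,2]>.1)&(P[...,2]<.115)&(np.hypot(P[...,0]-.45,P[...,1]+.372)<.03); print(P[k].mean(0),cv2.minAreaRect(P[k][:,:2].astype(np.float32)))
E
```

```text
[321.0989 229.3489] [ 14  10  16  50 728]
[ 0.4214 -0.3681  0.136 ]
[ 0.4346 -0.3707  0.125 ]
[ 0.4074 -0.3654  0.145 ]
[(np.float64(320.1808075354698), np.float64(235.42382767291187)), (np.float64(316.80120270477835), np.float64(237.40307950012175))] (319.42522178873355, 236.15611330113407)
[ 0.4565 -0.3746  0.1079] ((0.4531351625919342, -0.37385767698287964), (0.03000950813293457, 0.02994220145046711), 78.46931457519531)
```

Request:
{"fn": "move_arm", "kwargs": {
  "translation": [
    [1,2.5,20],
    [0,0,20],
    [0,0,20],
    [0,0,20],
    [0,0,17],
    [0,0,17],
    [0,0,0],
    [0,0,0],
    [0,0,0],
    [0,0,0],
    [0,0,0],
    [0,0,0],
    [0,0,0],
    [0,0,0]
  ],
  "delta_rot": [
    [0,0,0],
    [0,0,0],
    [0,0,0],
    [0,0,0],
    [0,0,0],
    [0,0,0],
    [0,0,0],
    [0,0,0],
    [0,0,0],
    [0,0,0],
    [0,0,0],
    [0,0,0],
    [0,0,0],
    [0,0,0]
  ],
  "jaw": [40,40,40,40,40,40,40,8,8,8,8,8,8,8],
  "grip_force": 80
}}

```text
t: 3.2
ee_pos: [0.4166, -0.3679, 0.129]
tool_rot: [179.9, -0.0, -10.9]
wrist_force: [-2.8, 0.6, 6.3]
opening: 0.126
grasp_force: 79.7
```

```bash
python3 - <<'E'
from h import *
np.set_printoptions(precision=4,suppress=True)
s=state(); print(s)
p,d=capture('wrist'); cv2.imwrite('pics/w2.png',p)
E
```

```text
{'t': 3.2, 'qpos': array([ 45.3443,  29.6441,  -9.6988, 105.343 ,   6.7591,  45.5227,
       -68.7147]), 'dq': array([-0.0266,  0.0106, -0.0695,  0.0121,  0.0282, -0.0279, -0.1058]), 'tau': array([ -1.1237, -54.2624,  -2.1216, -19.3819,  -0.3254,  -0.8902,
        -0.018 ]), 'ee_pos': array([ 0.4166, -0.3679,  0.129 ]), 'tool_rot': array([179.9474,  -0.0222, -10.8667]), 'wrist_force': array([-2.8083,  0.6212,  6.3112]), 'wrist_torque': array([0.1301, 0.6167, 0.0601]), 'grasp_force': 79.71978306770325, 'opening': 0.12631014345658836}
```

View pics/w2.png

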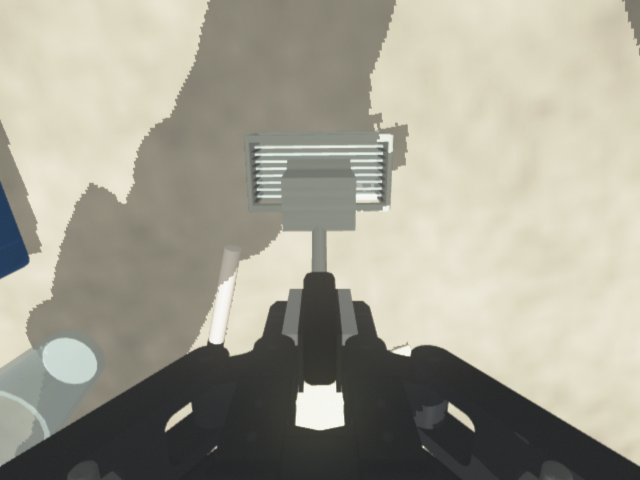

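The handle sits between the pads at (303–336,272–384), a firm grip at 80 N. I'll lift a little and measure the hook relative to the tool.

Request:
{"fn": "move_arm", "kwargs": {
  "translation": [
    [0,0,-10],
    [0,0,-20],
    [0,0,-30],
    [0,0,-30],
    [0,0,-30],
    [0,0,-30],
    [0,0,-20],
    [0,0,0],
    [0,0,0]
  ],
  "delta_rot": [
    [0,0,0],
    [0,0,0],
    [0,0,0],
    [0,0,0],
    [0,0,0],
    [0,0,0],
    [0,0,0],
    [0,0,0],
    [0,0,0]
  ],
  "jaw": [8,8,8,8,8,8,8,8,8]
}}

```text
t: 4.15
ee_pos: [0.4166, -0.3671, 0.2978]
tool_rot: [-180.0, 0.0, -10.8]
wrist_force: [0.3, 0.7, -3.1]
opening: 0.128
grasp_force: 78.7
```

```bash
python3 - <<'E'
from h import *
np.set_printoptions(precision=4,suppress=True)
s=state(); print(s['ee_pos'],s['tool_rot'],s['opening'],s['grasp_force'],s['wrist_force'],s['wrist_torque'])
psi=np.radians(s['tool_rot'][2]); ex=np.array([np.cos(psi),np.sin(psi),0]); ey=np.array([-np.sin(psi),np.cos(psi),0])
T=s['ee_pos']
for n in('wrist','scene'):
    p,d=capture(n); P=pts(n,d)-T; L=np.stack([P@ex,P@ey,P[...,2]],-1)
    k=(d>0)&(L[...,0]>.015)&(L[...,0]<.09)&(abs(L[...,1])<.06)
    for nm,lo,hi in(('roof',-.035,-.008),('rack',-.12,-.085)):
        Q=L[k&(L[...,2]>lo)&(L[...,2]<hi)]
        if nm=='roof': Q=Q[abs(Q[:,1])<.02]
        if len(Q)<20: print(n,nm,len(Q));continue
        print(n,nm,len(Q),'med',np.median(Q,0),'p1',np.percentile(Q,2,axis=0),'p99',np.percentile(Q,98,axis=0))
        if nm=='roof':
            for x in np.arange(.016,.07,.004):
                q=Q[(Q[:,0]>=x)&(Q[:,0]<x+.004)]
                if len(q)>5: print('  x%.3f n%d z%.4f y%.4f..%.4f'%(x,len(q),np.median(q[:,2]),q[:,1].min(),q[:,1].max()))
        else: print(cv2.minAreaRect(Q[:,:2].astype(np.float32)))
E
```

```text
[ 0.4166 -0.3671  0.2978] [-179.9838    0.0171  -10.8232] 0.12798475169538664 78.67133259773254 [ 0.3154  0.6507 -3.1044] [ 0.0298  0.1555 -0.0233]
wrist roof 4838 med [ 0.0405  0.0004 -0.0222] p1 [ 0.0199 -0.0137 -0.0307] p99 [ 0.052   0.0149 -0.0106]
  x0.016 n101 z-0.0098 y-0.0024..0.0032
  x0.020 n191 z-0.0125 y-0.0024..0.0033
  x0.024 n197 z-0.0166 y-0.0025..0.0033
  x0.028 n442 z-0.0219 y-0.0145..0.0154
  x0.032 n685 z-0.0222 y-0.0144..0.0157
  x0.036 n708 z-0.0222 y-0.0143..0.0156
  x0.040 n717 z-0.0223 y-0.0142..0.0155
  x0.044 n744 z-0.0223 y-0.0141..0.0158
  x0.048 n944 z-0.0225 y-0.0143..0.0157
  x0.052 n109 z-0.0263 y-0.0142..0.0134
wrist rack 6090 med [ 0.0487 -0.0009 -0.1017] p1 [ 0.0225 -0.0402 -0.1189] p99 [ 0.0649  0.0416 -0.0903]
((0.043277472257614136, 0.0006483867764472961), (0.0441325306892395, 0.08415426313877106), 0.44239625334739685)
scene roof 139 med [ 0.0395  0.0043 -0.0194] p1 [ 0.0206 -0.0148 -0.0336] p99 [ 0.0516  0.0184 -0.0098]
  x0.020 n7 z-0.0118 y0.0000..0.0028
  x0.024 n6 z-0.0143 y-0.0031..0.0066
  x0.028 n18 z-0.0196 y-0.0119..0.0183
  x0.032 n23 z-0.0202 y-0.0151..0.0188
  x0.036 n16 z-0.0184 y-0.0105..0.0190
  x0.040 n14 z-0.0189 y-0.0142..0.0152
  x0.044 n13 z-0.0189 y-0.0130..0.0164
  x0.048 n39 z-0.0233 y-0.0175..0.0197
scene rack 547 med [ 0.044   0.0102 -0.0991] p1 [ 0.0216 -0.0425 -0.1191] p99 [ 0.0644  0.0451 -0.0862]
((0.0431567020714283, 0.000710565596818924), (0.04586462676525116, 0.09482236951589584), 1.1722301244735718)
```

```bash
python3 - <<'E'
from h import *
np.set_printoptions(precision=4,suppress=True)
p=cv2.imread('pics/top0.png'); d=np.load('top0.npy'); P=pts('top',d)
print('line300',ray('top',300,157,.215),ray('top',257/6+215,155,.215))
a=np.array([.0565,.9984,0]); 
X=P[...,0]-(.6458+.0567*P[...,1]); Z=P[...,2]; Y=P[...,1]
t=(X>.005)&(X<.02)&(Z>.24)&(Z<.26)&(Y>-.25)&(Y<.3); print('tube y',np.percentile(Y[t],[0,1,99,100]),t.sum())
c=(abs(X)<.015)&(Z>.2185)&(Z<.235)&(Y<-.1)&(Y>-.3); print('clamp y',np.percentile(Y[c],[0,5,50,95,100]),c.sum())
r=(abs(X)<.004)&(abs(Z-.215)<.004)&(Y<-.1)&(Y>-.3); print('rail right y',np.percentile(Y[r],[0,5]))
T=(Z>.265)&(Z<.285)&(X>-.05)&(X<.05)&(Y>.1); print('tower y',np.percentile(Y[T],[0,2,98]),T.sum())
# rail depth profile by y bins
for n in('top','scene'):
    dd=d if n=='top' else np.load('scene0.npy'); P=pts(n,dd);X=P[...,0]-(.6458+.0567*P[...,1]); Z=P[...,2]; Y=P[...,1]
    k=(abs(X)<.0035)&(Z>.2)&(Z<.225)
    print(n,[(round(y,3),int((q:=k&(Y>=y)&(Y<y+.008)).sum()),round(float(np.percentile(Z[q],75)),4) if q.sum()>3 else 0) for y in np.arange(-.12,.18,.008)])
# brightness of rail along top image
C=cv2.resize(p[148:170,270:380],None,fx=7,fy=12,interpolation=cv2.INTER_CUBIC)
s=cv2.imread('pics/scene0.png')[200:320,200:320]
im=np.zeros((600,800,3),np.uint8); im[:264,:770]=C; im[270:600,:396]=cv2.resize(s,(396,330),interpolation=cv2.INTER_CUBIC)
cv2.imwrite('pics/crop2.png',im)
E
```

```text
line300 [0.6465 0.0905 0.215 ] [0.6517 0.1727 0.215 ]
tube y [-0.015  -0.013   0.2476  0.2509] 1139
clamp y [-0.1849 -0.1765 -0.1666 -0.1561 -0.1102] 161
rail right y [-0.2013 -0.1973]
tower y [0.1895 0.2508 0.6263] 1996
top [(np.float64(-0.12), 21, 0.215), (np.float64(-0.112), 18, 0.2167), (np.float64(-0.104), 21, 0.2161), (np.float64(-0.096), 21, 0.2152), (np.float64(-0.088), 19, 0.215), (np.float64(-0.08), 20, 0.2164), (np.float64(-0.072), 17, 0.2166), (np.float64(-0.064), 16, 0.2163), (np.float64(-0.056), 19, 0.216), (np.float64(-0.048), 17, 0.2166), (np.float64(-0.04), 18, 0.2166), (np.float64(-0.032), 21, 0.2164), (np.float64(-0.024), 20, 0.2161), (np.float64(-0.016), 19, 0.2157), (np.float64(-0.008), 17, 0.216), (np.float64(0.0), 15, 0.2169), (np.float64(0.008), 18, 0.2161), (np.float64(0.016), 17, 0.2159), (np.float64(0.024), 19, 0.2162), (np.float64(0.032), 24, 0.2168), (np.float64(0.04), 19, 0.2169), (np.float64(0.048), 16, 0.2162), (np.float64(0.056), 16, 0.2104), (np.float64(0.064), 17, 0.2117), (np.float64(0.072), 15, 0.2102), (np.float64(0.08), 15, 0.2107), (np.float64(
[... 771 characters left out ...]
, (np.float64(-0.024), 0, 0), (np.float64(-0.016), 0, 0), (np.float64(-0.008), 0, 0), (np.float64(0.0), 0, 0), (np.float64(0.008), 0, 0), (np.float64(0.016), 0, 0), (np.float64(0.024), 0, 0), (np.float64(0.032), 0, 0), (np.float64(0.04), 0, 0), (np.float64(0.048), 0, 0), (np.float64(0.056), 0, 0), (np.float64(0.064), 0, 0), (np.float64(0.072), 0, 0), (np.float64(0.08), 0, 0), (np.float64(0.088), 0, 0), (np.float64(0.096), 0, 0), (np.float64(0.104), 0, 0), (np.float64(0.112), 0, 0), (np.float64(0.12), 0, 0), (np.float64(0.128), 0, 0), (np.float64(0.136), 0, 0), (np.float64(0.144), 0, 0), (np.float64(0.152), 0, 0), (np.float64(0.16), 0, 0), (np.float64(0.168), 0, 0), (np.float64(0.176), 0, 0)]
```

View pics/crop2.png

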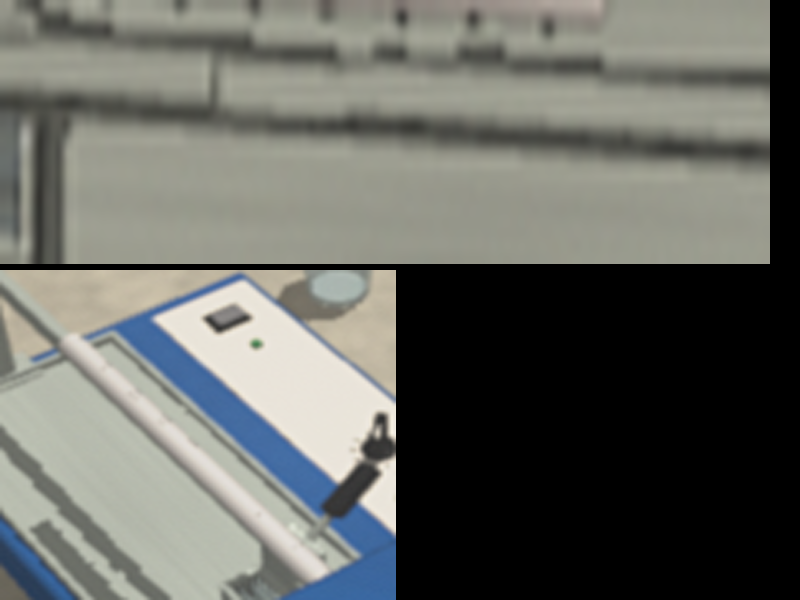

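The crop shows the notch's left wall at crop (215,80). Depth confirms the rail sinks 5 mm over y = 0.054–0.0905, so the notch middle is at y ≈ 0.072. That is 147 mm left of the gap at y ≈ -0.075, in the stated range. The tube's end and the clamp agree with it.

The lip and rack leave only a 32 mm window for the 20 mm rail, so I'll enter with the hook at about z = 0.254.

Request:
{"fn": "move_arm", "kwargs": {
  "translation": [
    [0,0,0],
    [0,0,0],
    [0,-14,0],
    [0,-30,0],
    [0,-35,0],
    [0,-35,0],
    [0,-35,0],
    [0,-35,0],
    [0,-35,3],
    [0,-35,4],
    [0,-30,4],
    [0,-20,4],
    [0,0,4],
    [0,0,0],
    [0,0,0]
  ],
  "delta_rot": [
    [0,0,-0.066],
    [0,0,-0.066],
    [0,0,0],
    [0,0,0],
    [0,0,0],
    [0,0,0],
    [0,0,0],
    [0,0,0],
    [0,0,0],
    [0,0,0],
    [0,0,0],
    [0,0,0],
    [0,0,0],
    [0,0,0],
    [0,0,0]
  ],
  "jaw": [8,8,8,8,8,8,8,8,8,8,8,8,8,8,8]
}}

```text
t: 5.75
ee_pos: [0.4337, -0.0646, 0.279]
tool_rot: [180.0, 0.1, -3.4]
wrist_force: [-0.1, -0.8, -2.3]
opening: 0.131
grasp_force: 78.5
```

```bash
cat > rel.py <<'E'
from h import *
np.set_printoptions(precision=4,suppress=True)
s=state(); print(s['t'],s['ee_pos'],s['tool_rot'],s['opening'],s['wrist_force'],s['qpos'])
psi=np.radians(s['tool_rot'][2]); ex=np.array([np.cos(psi),np.sin(psi),0]); ey=np.array([-np.sin(psi),np.cos(psi),0])
T=s['ee_pos']
p,d=capture('wrist'); P=pts('wrist',d)-T; L=np.stack([P@ex,P@ey,P[...,2]],-1)
k=(d>0)&(L[...,0]>.029)&(L[...,0]<.056)&(abs(L[...,1])<.02)&(abs(L[...,2]+.022)<.006); Q=L[k]
print('roof x',np.percentile(Q[:,0],[1,99]),'y',np.percentile(Q[:,1],[1,99]),'z',np.median(Q[:,2]))
# rail seen in wrist camera: top edge points near z=.215
W=P+T; X=W[...,0]; Y=W[...,1]; Z=W[...,2]
r=(d>0)&(abs(Z-.215)<.005)&(abs(X-(.6458+.0567*Y))<.012)&(Y<-.02)&(Y>-.15); Q=W[r]
for lo in np.arange(-.15,-.02,.02):
    q=Q[(Q[:,1]>=lo)&(Q[:,1]<lo+.02)]
    if len(q)>10: o=q[:,0]-(.6458+.0567*q[:,1]); print('rail y%.2f off %s z %.4f n%d'%(lo,np.percentile(o,[3,97]),np.median(q[:,2]),len(q)))
cv2.imwrite('pics/w_%d.png'%(s['t']*100),p)
E
python3 rel.py
```

```text
5.75 [ 0.4337 -0.0646  0.279 ] [179.9868   0.0527  -3.3771] 0.13072526506135768 [-0.0587 -0.782  -2.3448] [ 22.897   10.9719 -21.457  108.4443   4.5592  61.457  -93.7654]
roof x [0.03   0.0527] y [-0.0143  0.0151] z -0.021218574229809828
```

Request:
{"fn": "move_arm", "kwargs": {
  "translation": [
    [10,0,0],
    [20,0,0],
    [20,0,0],
    [20,0,0],
    [20,0,0],
    [15,0,0],
    [5,0,0],
    [0,0,0],
    [0,0,0]
  ],
  "delta_rot": [
    [0,0,0],
    [0,0,0],
    [0,0,0],
    [0,0,0],
    [0,0,0],
    [0,0,0],
    [0,0,0],
    [0,0,0],
    [0,0,0]
  ],
  "jaw": [8,8,8,8,8,8,8,8,8]
}}

```text
t: 6.7
ee_pos: [0.5434, -0.0705, 0.2791]
tool_rot: [180.0, 0.0, -3.3]
wrist_force: [-0.6, -0.0, -3.5]
opening: 0.128
grasp_force: 78.6
```

```bash
python3 rel.py
```

```text
6.7 [ 0.5434 -0.0705  0.2791] [179.9985   0.0477  -3.3043] 0.12756160090751523 [-0.5665 -0.0293 -3.4898] [ 19.3217  21.0949 -21.0027  94.0888   8.093   66.3649 -96.9586]
roof x [0.0298 0.0523] y [-0.0141  0.0152] z -0.021269024471864184
rail y-0.15 off [-0.0033  0.0046] z 0.2139 n846
rail y-0.13 off [-0.0033  0.0046] z 0.2138 n848
rail y-0.11 off [-0.0034  0.0043] z 0.2138 n804
rail y-0.09 off [-0.0033  0.0043] z 0.2139 n805
rail y-0.07 off [-0.0033  0.0043] z 0.2139 n810
rail y-0.05 off [-0.0033  0.0043] z 0.2140 n806
rail y-0.03 off [-0.0034  0.0043] z 0.2139 n406
```

Request:
{"fn": "move_arm", "kwargs": {
  "translation": [
    [7,0,0],
    [10,0,0],
    [10,0,0],
    [10,0,0],
    [10,0,0],
    [7,0,0],
    [3.5,0,0],
    [0,0,0],
    [0,0,0]
  ],
  "delta_rot": [
    [0,0,0],
    [0,0,0],
    [0,0,0],
    [0,0,0],
    [0,0,0],
    [0,0,0],
    [0,0,0],
    [0,0,0],
    [0,0,0]
  ],
  "jaw": [8,8,8,8,8,8,8,8,8]
}}

```text
t: 7.65
ee_pos: [0.6011, -0.0735, 0.2792]
tool_rot: [-180.0, 0.0, -3.3]
wrist_force: [-0.4, -0.7, -2.3]
opening: 0.128
grasp_force: 78.6
```

```bash
python3 rel.py
```

```text
7.65 [ 0.6011 -0.0735  0.2792] [-179.9984    0.0258   -3.2757] 0.1283811646876827 [-0.443  -0.6553 -2.3186] [ 17.4373  26.3752 -20.4835  85.4653   9.5247  69.9031 -97.646 ]
roof x [0.03   0.0524] y [-0.0142  0.0152] z -0.02135371410648379
rail y-0.15 off [-0.0032  0.0047] z 0.2138 n656
rail y-0.13 off [-0.0032  0.0047] z 0.2138 n650
rail y-0.11 off [-0.0031  0.0047] z 0.2138 n515
rail y-0.07 off [-0.0032  0.0048] z 0.2138 n189
rail y-0.05 off [-0.0031  0.0047] z 0.2137 n645
rail y-0.03 off [-0.003   0.0048] z 0.2138 n325
```

The hook is centred over the rail to about 0.1 mm, so I lower it.

Request:
{"fn": "move_arm", "kwargs": {
  "translation": [
    [0,0,6],
    [0,0,6],
    [0,0,6],
    [0,0,6],
    [0,0,6],
    [0,0,5],
    [0,0,1],
    [0,0,0],
    [0,0,0]
  ],
  "delta_rot": [
    [0,0,0],
    [0,0,0],
    [0,0,0],
    [0,0,0],
    [0,0,0],
    [0,0,0],
    [0,0,0],
    [0,0,0],
    [0,0,0]
  ],
  "jaw": [8,8,8,8,8,8,8,8,8]
}}

```text
t: 8.6
ee_pos: [0.6015, -0.0735, 0.2435]
tool_rot: [-180.0, -0.0, -3.3]
wrist_force: [-0.4, -0.5, -2.5]
opening: 0.124
grasp_force: 78.6
```

Request:
{"fn": "move_arm", "kwargs": {
  "translation": [
    [0,0,1],
    [0,0,1],
    [0,0,0],
    [0,0,0]
  ],
  "delta_rot": [
    [0,0,0],
    [0,0,0],
    [0,0,0],
    [0,0,0]
  ],
  "jaw": [8,8,8,8]
}}

```text
t: 9.0
ee_pos: [0.6014, -0.0736, 0.2413]
tool_rot: [-180.0, -0.0, -3.3]
wrist_force: [-0.5, -0.6, -3.6]
opening: 0.128
grasp_force: 78.6
```

Request:
{"fn": "move_arm", "kwargs": {
  "translation": [
    [0,0,1],
    [0,0,0],
    [0,0,0],
    [0,0,0]
  ],
  "delta_rot": [
    [0,0,0],
    [0,0,0],
    [0,0,0],
    [0,0,0]
  ],
  "jaw": [8,8,8,8]
}}

```text
t: 9.4
ee_pos: [0.6014, -0.0736, 0.2403]
tool_rot: [-180.0, -0.0, -3.3]
wrist_force: [-0.1, 0.1, -3.9]
opening: 0.122
grasp_force: 78.6
```

Request:
{"fn": "move_arm", "kwargs": {
  "translation": [
    [0,0,0.7],
    [0,0,0],
    [0,0,0],
    [0,0,0]
  ],
  "delta_rot": [
    [0,0,0],
    [0,0,0],
    [0,0,0],
    [0,0,0]
  ],
  "jaw": [8,8,8,8]
}}

```text
t: 9.8
ee_pos: [0.6014, -0.0736, 0.2396]
tool_rot: [-180.0, -0.0, -3.3]
wrist_force: [-0.3, -0.1, -2.5]
opening: 0.129
grasp_force: 78.6
```

Request:
{"fn": "move_arm", "kwargs": {
  "translation": [
    [0,0,0.7],
    [0,0,0],
    [0,0,0],
    [0,0,0]
  ],
  "delta_rot": [
    [0,0,0],
    [0,0,0],
    [0,0,0],
    [0,0,0]
  ],
  "jaw": [8,8,8,8]
}}

```text
t: 10.2
ee_pos: [0.6014, -0.0736, 0.239]
tool_rot: [180.0, -0.0, -3.3]
wrist_force: [-0.5, 0.1, -0.5]
opening: 0.128
grasp_force: 78.9
```

Request:
{"fn": "move_arm", "kwargs": {
  "translation": [
    [0,0,0.7],
    [0,0,0],
    [0,0,0],
    [0,0,0]
  ],
  "delta_rot": [
    [0,0,0],
    [0,0,0],
    [0,0,0],
    [0,0,0]
  ],
  "jaw": [8,8,8,8]
}}

```text
t: 10.6
ee_pos: [0.6014, -0.0736, 0.2388]
tool_rot: [180.0, -0.0, -3.3]
wrist_force: [-4.2, 0.8, 6.1]
opening: 0.124
grasp_force: 79.7
```

Contact is felt at TCP z = 0.239, so the hook is down on the rail. I unload it slightly and slide left, short of the notch, to look.

Request:
{"fn": "move_arm", "kwargs": {
  "translation": [
    [0,0,-1.0],
    [0,-5,0],
    [0,-10,0],
    [0,-15,0],
    [0,-15,0],
    [0,-15,0],
    [0,-15,0],
    [0,-10,0],
    [0,-5,0],
    [0,0,0],
    [0,0,0]
  ],
  "delta_rot": [
    [0,0,0],
    [0,0,0],
    [0,0,0],
    [0,0,0],
    [0,0,0],
    [0,0,0],
    [0,0,0],
    [0,0,0],
    [0,0,0],
    [0,0,0],
    [0,0,0]
  ],
  "jaw": [8,8,8,8,8,8,8,8,8,8,8]
}}

```text
t: 11.7
ee_pos: [0.6065, 0.0161, 0.2391]
tool_rot: [180.0, 0.0, -3.3]
wrist_force: [-0.1, -1.0, -1.8]
opening: 0.125
grasp_force: 78.7
```

```bash
python3 rel.py | head -4; cat > notch.py <<'E'
from h import *
s=state();T=s['ee_pos']
p,d=capture('wrist'); W=pts('wrist',d); X=W[...,0]-(.6465+.0567*W[...,1]); Y=W[...,1]; Z=W[...,2]
k=(d>0)&(abs(X)<.003)&(Z>.195)&(Z<.222)
for y in np.arange(-.03,.14,.004):
    q=k&(Y>=y)&(Y<y+.004)
    if q.sum()>5: print('%.3f n%d z%.4f'%(y,q.sum(),np.median(Z[q])),end='; ')
E
python3 notch.py
```

```text
11.7 [0.6065 0.0161 0.2391] [179.9947   0.0096  -3.2886] 0.12502689841374795 [-0.0881 -0.9818 -1.809 ] [   9.0926   28.1396  -20.6916   89.0912   10.6228   64.7234 -107.1972]
roof x [0.0295 0.0398] y [-0.0183  0.018 ] z -0.02135208952377335
rail y-0.13 off [-0.0032  0.0047] z 0.2137 n454
rail y-0.11 off [-0.0031  0.0047] z 0.2137 n1019
-0.030 n136 z0.2137; -0.026 n89 z0.2137; -0.022 n27 z0.2141; -0.018 n27 z0.2138; -0.014 n27 z0.2138; -0.010 n26 z0.2137; -0.006 n28 z0.2136; -0.002 n43 z0.2175; 0.002 n48 z0.2177; 0.006 n43 z0.2177; 0.010 n38 z0.2176; 0.014 n40 z0.2176; 0.018 n41 z0.2178; 0.022 n39 z0.2177; 0.026 n34 z0.2175; 0.030 n18 z0.2140; 0.034 n22 z0.2137; 0.038 n19 z0.2137; 0.042 n18 z0.2135; 0.046 n22 z0.2138; 0.050 n19 z0.2139; 0.090 n20 z0.2132; 0.094 n22 z0.2136; 0.098 n22 z0.2139; 0.102 n19 z0.2136; 0.106 n24 z0.2137; 0.110 n19 z0.2139; 0.114 n26 z0.2141; 0.118 n23 z0.2138; 0.122 n23 z0.2139; 0.126 n24 z0.2140; 0.130 n23 z0.2137; 0.134 n25 z0.2137; 0.138 n22 z0.2136;
```

The notch edges in the wrist view are y ≈ 0.0535 and 0.0905, which gives the middle at 0.072 again. The hook is at 0.0143.

Request:
{"fn": "move_arm", "kwargs": {
  "translation": [
    [0,-7,0],
    [0,-12,0],
    [0,-12,0],
    [0,-12,0],
    [0,-8.5,0],
    [0,-4,0],
    [0,-2,0],
    [0,0,0],
    [0,0,2],
    [0,0,2],
    [0,0,0],
    [0,0,0]
  ],
  "delta_rot": [
    [0,0,0],
    [0,0,0],
    [0,0,0],
    [0,0,0],
    [0,0,0],
    [0,0,0],
    [0,0,0],
    [0,0,0],
    [0,0,0],
    [0,0,0],
    [0,0,0],
    [0,0,0]
  ],
  "jaw": [8,8,8,8,8,8,8,8,8,8,8,8]
}}

```text
t: 13.0
ee_pos: [0.6098, 0.0734, 0.2351]
tool_rot: [180.0, 0.0, -3.3]
wrist_force: [0.4, -0.6, -1.8]
opening: 0.126
grasp_force: 78.6
```

```bash
python3 notch.py
```

```text
-0.030 n19 z0.2138; -0.026 n19 z0.2136; -0.022 n22 z0.2137; -0.018 n19 z0.2141; -0.014 n20 z0.2138; -0.010 n16 z0.2138; -0.006 n16 z0.2137; -0.002 n18 z0.2141; 0.002 n17 z0.2139; 0.006 n20 z0.2139; 0.010 n24 z0.2135; 0.014 n22 z0.2135; 0.018 n20 z0.2136; 0.022 n20 z0.2142; 0.026 n22 z0.2140; 0.030 n21 z0.2138; 0.034 n22 z0.2139; 0.038 n22 z0.2141; 0.042 n23 z0.2141; 0.046 n21 z0.2142; 0.050 n22 z0.2139; 0.054 n11 z0.2137; 0.058 n22 z0.2140; 0.062 n21 z0.2140; 0.066 n20 z0.2138; 0.070 n21 z0.2137; 0.074 n22 z0.2140; 0.078 n24 z0.2139; 0.082 n22 z0.2140; 0.090 n15 z0.2140; 0.094 n23 z0.2140; 0.098 n16 z0.2136; 0.102 n16 z0.2136; 0.106 n10 z0.2139; 0.110 n15 z0.2139; 0.114 n15 z0.2141; 0.118 n14 z0.2142; 0.122 n12 z0.2140; 0.126 n16 z0.2141; 0.130 n13 z0.2138; 0.134 n13 z0.2140; 0.138 n16 z0.2141;
```

It has sunk 4 mm freely, so the hook is in the notch. I seat it gently.

Request:
{"fn": "move_arm", "kwargs": {
  "translation": [
    [0,0,0.9],
    [0,0,0],
    [0,0,0],
    [0,0,0]
  ],
  "delta_rot": [
    [0,0,0],
    [0,0,0],
    [0,0,0],
    [0,0,0]
  ],
  "jaw": [8,8,8,8]
}}

```text
t: 13.45
ee_pos: [0.6098, 0.0737, 0.2343]
tool_rot: [-180.0, 0.0, -3.3]
wrist_force: [0.5, 0.0, -2.9]
opening: 0.124
grasp_force: 78.6
```

Request:
{"fn": "move_arm", "kwargs": {
  "translation": [
    [0,0,0.4],
    [0,0,0],
    [0,0,0],
    [0,0,0]
  ],
  "delta_rot": [
    [0,0,0],
    [0,0,0],
    [0,0,0],
    [0,0,0]
  ],
  "jaw": [8,8,8,8]
}}

```text
t: 13.85
ee_pos: [0.6098, 0.0737, 0.234]
tool_rot: [-180.0, -0.0, -3.3]
wrist_force: [-1.3, -0.0, -1.1]
opening: 0.131
grasp_force: 78.8
```

Seated at -5 mm. I release it.

Request:
{"fn": "move_arm", "kwargs": {
  "translation": [
    [0,0,0],
    [0,0,0],
    [0,0,0],
    [0,0,0],
    [0,0,0],
    [0,0,0],
    [0,0,0],
    [0,0,0],
    [0,0,0],
    [0,0,0]
  ],
  "delta_rot": [
    [0,0,0],
    [0,0,0],
    [0,0,0],
    [0,0,0],
    [0,0,0],
    [0,0,0],
    [0,0,0],
    [0,0,0],
    [0,0,0],
    [0,0,0]
  ],
  "jaw": [12,14,16,18,22,26,32,40,40,40],
  "grip_force": 20
}}

```text
t: 14.85
ee_pos: [0.6098, 0.0737, 0.2339]
tool_rot: [180.0, 0.0, -3.3]
wrist_force: [-0.1, 0.7, -0.4]
opening: 0.469
grasp_force: 0.0
```

```bash
python3 rel.py | head -2; python3 - <<'E'
from h import *
p,d=capture('scene'); cv2.imwrite('pics/s2.png',cv2.resize(p[180:330,210:410],(800,600)))
E
```

```text
14.85 [0.6098 0.0737 0.2339] [179.9988   0.0006  -3.2795] 0.46900352796601247 [-0.0807  0.6828 -0.3938] [   3.7153   29.0657  -20.897    88.3679   11.0595   64.611  -112.8098]
roof x [0.0293 0.0383] y [-0.0184  0.0158] z -0.021161517182123182
```

View pics/s2.png

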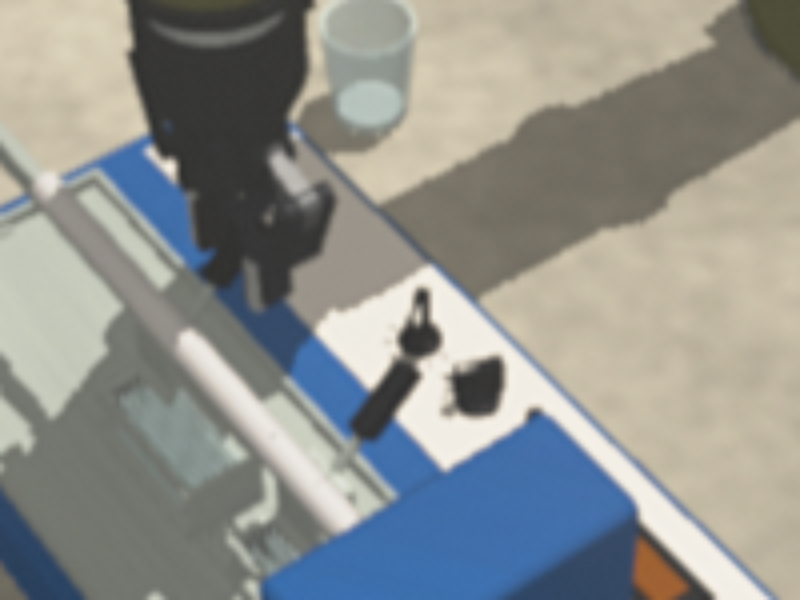

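The carrier's roof has not moved since release: relative to the gripper it is still at -21 mm, so it hangs in the notch. The crop shows the gripper clear at (220,200) and the timer bar at (420,320).

I retreat up, then back over the timer. Joint 7 needs the half-turned grasp, so that the 80° clockwise turn stays in its range.

Request:
{"fn": "move_arm", "kwargs": {
  "translation": [
    [0,0,-5],
    [0,0,-10],
    [0,0,-15],
    [0,0,-18],
    [0,0,-18],
    [-10,0,0],
    [-20,-5,0],
    [-30,-10,0],
    [-30,-10,0],
    [-20,-5,0],
    [-10,0,0],
    [0,0,0]
  ],
  "delta_rot": [
    [0,0,0],
    [0,0,0],
    [0,0,0],
    [0,0,0],
    [0,0,0],
    [0,0,0],
    [0,0,0],
    [0,0,0],
    [0,0,0],
    [0,0,0],
    [0,0,0],
    [0,0,0]
  ],
  "jaw": [40,40,40,40,40,40,40,40,40,40,40,40]
}}

```text
t: 16.15
ee_pos: [0.4907, 0.1104, 0.3003]
tool_rot: [180.0, -0.0, -3.2]
wrist_force: [0.7, -0.1, -0.9]
opening: 0.465
grasp_force: 0.0
```

Request:
{"fn": "move_arm", "kwargs": {
  "translation": [
    [0,0,0],
    [0,0,0],
    [0,0,0],
    [0,0,0],
    [0,0,0],
    [0,0,0],
    [0,0,0],
    [0,0,0],
    [0,0,0],
    [0,0,0],
    [0,0,0],
    [0,0,0],
    [0,0,0],
    [0,0,0],
    [0,0,0],
    [0,0,0]
  ],
  "delta_rot": [
    [0,0,-0.14],
    [0,0,-0.14],
    [0,0,-0.14],
    [0,0,-0.14],
    [0,0,-0.14],
    [0,0,-0.14],
    [0,0,-0.14],
    [0,0,-0.14],
    [0,0,-0.14],
    [0,0,-0.14],
    [0,0,-0.14],
    [0,0,-0.14],
    [0,0,-0.14],
    [0,0,-0.14],
    [0,0,-0.14],
    [0,0,0]
  ],
  "jaw": [40,40,40,40,40,40,30,30,30,30,30,30,30,30,24,24]
}}

```text
t: 17.75
ee_pos: [0.4928, 0.1095, 0.2995]
tool_rot: [180.0, -0.1, 117.0]
wrist_force: [-0.3, 0.6, 0.8]
opening: 0.283
grasp_force: 0.0
```

```bash
python3 - <<'E'
from h import *
np.set_printoptions(precision=4,suppress=True)
s=state(); print(s['t'],s['ee_pos'],s['tool_rot'],s['qpos'])
p,d=capture('wrist'); cv2.imwrite('pics/w3.png',p); P=pts('wrist',d)
k=((p.max(2)<75)&(P[...,2]>.085)&(P[...,2]<.105)&(d>0)).astype(np.uint8)
n,l,st,ce=cv2.connectedComponentsWithStats(k)
for i in range(1,n):
    if st[i,4]>60:
        Q=P[l==i]; print(ce[i],st[i],Q.mean(0),cv2.minAreaRect(Q[:,:2].astype(np.float32)),np.percentile(Q[:,2],95))
p,d=capture('top'); P=pts('top',d); X=P[...,0]; Y=P[...,1]; Z=P[...,2]
k=(abs(Z-.214)<.02)&(abs(X-.646-.0567*Y)<.013)&(Y>.04)&(Y<.11)
print([(round(y,3),round(float(np.median(Z[k&(abs(Y-y)<.002)])),4)) for y in np.arange(.045,.105,.005)])
E
```

```text
17.75 [0.4928 0.1095 0.2995] [179.9993  -0.0514 117.0479] [ 20.1652  20.4035 -50.0335  97.7358  16.5056  69.6244  -6.8736]
[570.5259 150.7798] [514 111 116  77 831] [0.6627 0.2498 0.0956] ((0.6615515947341919, 0.2498810589313507), (0.0010474323062226176, 0.12700189650058746), 86.53285217285156) 0.10417862174665235
[291.1619 248.1429] [279 240  29  18 210] [0.4867 0.0628 0.0952] ((0.4892849624156952, 0.06286121904850006), (0.0262957364320755, 0.006766399834305048), 42.653709411621094) 0.10055865572456756
[(np.float64(0.045), 0.2145), (np.float64(0.05), 0.2147), (np.float64(0.055), 0.2095), (np.float64(0.06), 0.2148), (np.float64(0.065), 0.2142), (np.float64(0.07), 0.214), (np.float64(0.075), 0.2133), (np.float64(0.08), 0.214), (np.float64(0.085), 0.2144), (np.float64(0.09), 0.2099), (np.float64(0.095), 0.2124), (np.float64(0.1), 0.2151)]
```

View pics/w3.png

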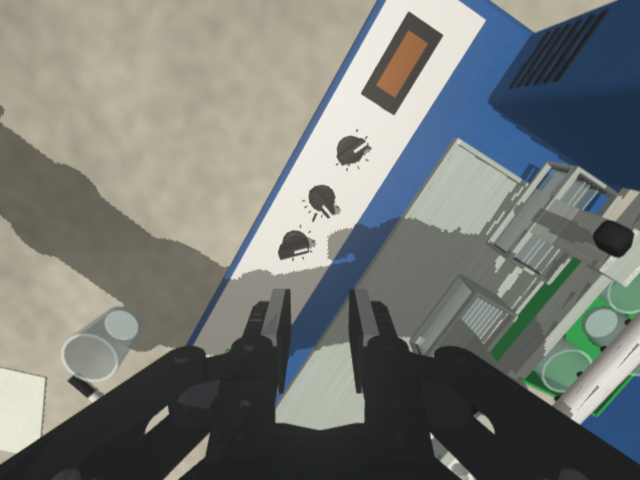

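Top depth shows the roof centred at y ≈ 0.072 with notch floor visible on both sides, so the carrier is parked right. The wrist view has the knobs at (352,150), (321,200) and (295,245), with the timer in the middle. I'll measure its bar angle.

```bash
python3 - <<'E'
from h import *
np.set_printoptions(precision=4,suppress=True)
for n in('wrist','top'):
    p,d=capture(n); P=pts(n,d); X,Y,Z=P[...,0],P[...,1],P[...,2]
    for nm,c in(('timer',(.4914,.1107)),('heat',(.495,.162)),('fan',(.489,.059))):
        k=(d>0)&(np.hypot(X-c[0],Y-c[1])<.024)
        b=k&(Z>.096)&(Z<.106); s=k&(Z>.073)&(Z<.08)
        Q=P[b]; r=cv2.minAreaRect(Q[:,:2].astype(np.float32)) if len(Q)>8 else None
        w=k&(p.min(2)>130)&(Z>.085); W=P[w]
        print(n,nm,len(Q),Q.mean(0),r,'all',cv2.minEnclosingCircle(P[k&(Z>.074)][:,:2].astype(np.float32)),'white',len(W),W.mean(0) if len(W) else 0)
        if len(W)>5:
            u,sv,v=np.linalg.svd(W[:,:2]-W[:,:2].mean(0)); print('   white dir deg',np.degrees(np.arctan2(v[0][1],v[0][0])),sv, W[:,:2].min(0),W[:,:2].max(0))
    if n=='wrist': cv2.imwrite('pics/k.png',cv2.resize(p[120:280,250:400],(750,600),fx=0,fy=0,interpolation=cv2.INTER_CUBIC))
E
```

```text
wrist timer 324 [0.4925 0.1135 0.0997] ((0.4925229251384735, 0.11321300268173218), (0.009102835319936275, 0.027267424389719963), 66.0829086303711) all ((0.48892688751220703, 0.11578071117401123), 0.023318534716963768) white 53 [0.5003 0.1094 0.1046]
   white dir deg -25.678291165588277 [0.0277 0.0118] [0.4942 0.1046] [0.5074 0.1133]
wrist heat 363 [0.4956 0.1652 0.0997] ((0.49573004245758057, 0.16494518518447876), (0.028020085766911507, 0.009154729545116425), 62.69491958618164) all ((0.495669424533844, 0.16490674018859863), 0.014235555194318295) white 63 [0.4982 0.1701 0.1002]
   white dir deg -114.99968753655945 [0.0566 0.0096] [0.4864 0.1513] [0.5034 0.1781]
wrist fan 302 [0.4898 0.062  0.0995] ((0.48989778757095337, 0.061381250619888306), (0.027473419904708862, 0.009603562764823437), 42.413856506347656) all ((0.4897719919681549, 0.061653975397348404), 0.014194102957844734) white 65 [0.4939 0.0634 0.1001]
   white dir deg -130.07576512037582 [0.0589 0.0153] [0.4793 0.0497] [0.5024 0.0706]
top timer 0 [nan nan nan] None all ((0.4913693964481354, 0.11076021939516068), 0.024041797965765) white 0 0
top heat 0 [nan nan nan] None all ((0.4938674867153168, 0.15487954020500183), 0.020745959132909775) white 0 0
top fan 0 [nan nan nan] None all ((0.4890199899673462, 0.05916396155953407), 0.023998795077204704) white 0 0<stdin>:10: RuntimeWarning: Mean of empty slice.
  ret = um.true_divide(
```

View pics/k.png

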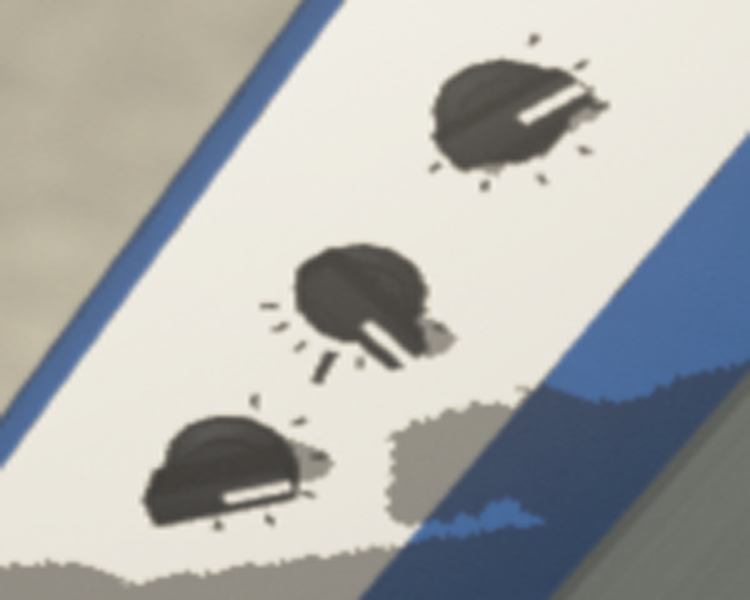

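The timer bar measures 9.1 × 27.3 mm at centre (0.4925,0.1132). That is midway between its neighbours, as it must be. The pointer's world yaw is about -24.5°, which is 0.37 rad, so about 1.03 rad remains. I turn to match the bar and go lower for a recheck.

Request:
{"fn": "move_arm", "kwargs": {
  "translation": [
    [0,0,0],
    [0,0,0],
    [0,0,0],
    [0,0,0],
    [0,0,0],
    [1.3,3,0],
    [0,0,20],
    [0,0,25],
    [0,0,30],
    [0,0,30],
    [0,0,20],
    [0,0,5],
    [0,0,0],
    [0,0,0]
  ],
  "delta_rot": [
    [0,0,-0.136],
    [0,0,-0.136],
    [0,0,-0.136],
    [0,0,-0.136],
    [0,0,-0.13],
    [0,0,0],
    [0,0,0],
    [0,0,0],
    [0,0,0],
    [0,0,0],
    [0,0,0],
    [0,0,0],
    [0,0,0],
    [0,0,0]
  ],
  "jaw": [24,24,24,24,24,24,24,24,24,24,24,24,24,24]
}}

```text
t: 19.35
ee_pos: [0.4924, 0.1144, 0.1709]
tool_rot: [179.9, 0.1, 155.6]
wrist_force: [-0.5, 0.4, 1.0]
opening: 0.279
grasp_force: 0.0
```

```bash
cat > kn.py <<'E'
from h import *
np.set_printoptions(precision=4,suppress=True)
s=state(); print(s['t'],s['ee_pos'],s['tool_rot'],s['qpos'],s['opening'])
p,d=capture('wrist'); P=pts('wrist',d); X,Y,Z=P[...,0],P[...,1],P[...,2]
for nm,c in(('timer',(.4925,.1125)),('heat',(.495,.164)),('fan',(.4895,.061))):
    k=(d>0)&(np.hypot(X-c[0],Y-c[1])<.02); Q=P[k&(Z>.096)&(Z<.104)]
    if len(Q)>20: print(nm,len(Q),cv2.minAreaRect(Q[:,:2].astype(np.float32)),np.median(Q[:,2]))
    W=P[k&(p.min(2)>130)&(Z>.096)&(Z<.105)]
    if len(W)>20:
        m=W[:,:2].mean(0); u,sv,v=np.linalg.svd(W[:,:2]-m); print('  white',m,np.degrees(np.arctan2(v[0][1],v[0][0])),sv)
cv2.imwrite('pics/kn_%d.png'%(s['t']*100),p)
E
python3 kn.py
```

```text
19.35 [0.4924 0.1144 0.1709] [179.9388   0.0629 155.5756] [ 20.3039  30.5102 -54.7076 109.4034  30.1401  55.668   17.1939] 0.2794374529692148
timer 741 ((0.4925779402256012, 0.11303338408470154), (0.008580454625189304, 0.027991604059934616), 65.78956604003906) 0.0998001255234405
  white [0.4997 0.1099] -22.57525608743882 [0.0352 0.0065]
heat 858 ((0.4958270490169525, 0.164913609623909), (0.028064532205462456, 0.009452261961996555), 62.75224304199219) 0.09978863528179242
  white [0.4994 0.1705] -108.76421537510518 [0.0657 0.0194]
fan 778 ((0.4898585081100464, 0.06140340864658356), (0.027897611260414124, 0.009349184110760689), 42.757442474365234) 0.09967008750561654
  white [0.4934 0.0629] 54.73281590834459 [0.0542 0.0138]
```

Request:
{"fn": "move_arm", "kwargs": {
  "translation": [
    [-0.8,-1.2,0],
    [0,0,15],
    [0,0,20],
    [0,0,20],
    [0,0,15],
    [0,0,8],
    [0,0,2],
    [0,0,0],
    [0,0,0]
  ],
  "delta_rot": [
    [0,0,0],
    [0,0,0],
    [0,0,0],
    [0,0,0],
    [0,0,0],
    [0,0,0],
    [0,0,0],
    [0,0,0],
    [0,0,0]
  ],
  "jaw": [24,24,24,24,24,24,24,24,24]
}}

```text
t: 20.3
ee_pos: [0.4925, 0.1126, 0.0907]
tool_rot: [180.0, 0.1, 155.6]
wrist_force: [-0.6, 0.5, -0.5]
opening: 0.286
grasp_force: 0.0
```

Request:
{"fn": "move_arm", "kwargs": {
  "translation": [
    [0,0,0],
    [0,0,0],
    [0,0,0],
    [0,0,0],
    [0,0,0],
    [0,0,0]
  ],
  "delta_rot": [
    [0,0,0],
    [0,0,0],
    [0,0,0],
    [0,0,0],
    [0,0,0],
    [0,0,0]
  ],
  "jaw": [5,5,5,5,5,5],
  "grip_force": 30
}}

```text
t: 20.9
ee_pos: [0.4928, 0.1131, 0.0907]
tool_rot: [179.9, 0.1, 155.7]
wrist_force: [0.8, 2.1, 6.5]
opening: 0.153
grasp_force: 30.0
```

Request:
{"fn": "move_arm", "kwargs": {
  "translation": [
    [0,0,0],
    [0,0,0],
    [0,0,0],
    [0,0,0]
  ],
  "delta_rot": [
    [0,0,0],
    [0,0,0],
    [0,0,0],
    [0,0,0]
  ],
  "jaw": [5,5,5,5]
}}

```text
t: 21.3
ee_pos: [0.4927, 0.1131, 0.0907]
tool_rot: [179.9, 0.1, 155.7]
wrist_force: [-0.2, 2.0, 5.4]
opening: 0.151
grasp_force: 30.0
```

```bash
python3 kn.py; python3 - <<'E'
import cv2,glob
f=sorted(glob.glob('pics/kn_2*.png'))[-1]; print(f); p=cv2.imread(f)[180:400,210:430]; cv2.imwrite('pics/kc.png',cv2.resize(p,(600,600),interpolation=cv2.INTER_CUBIC))
E
```

```text
21.3 [0.4927 0.1131 0.0907] [179.8993   0.0763 155.676 ] [ 16.0006  36.1529 -48.9948 114.7574  38.0147  46.2855  10.4787] 0.15057265317145413
timer 2574 ((0.4898605942726135, 0.11633297801017761), (0.030838336795568466, 0.030291352421045303), 12.34101390838623) 0.09963382154519045
  white [0.4998 0.11  ] -24.235328057210076 [0.0345 0.0032]
heat 2128 ((0.49550384283065796, 0.16512855887413025), (0.02862050011754036, 0.00957435742020607), 62.867862701416016) 0.09953290466190648
  white [0.4992 0.1707] -108.18755761749493 [0.0896 0.0271]
fan 126 ((0.47837379574775696, 0.05540355294942856), (0.007225664798170328, 0.003492804476991296), 87.7662353515625) 0.09847630387627196
pics/kn_2130.png
```

View pics/kc.png

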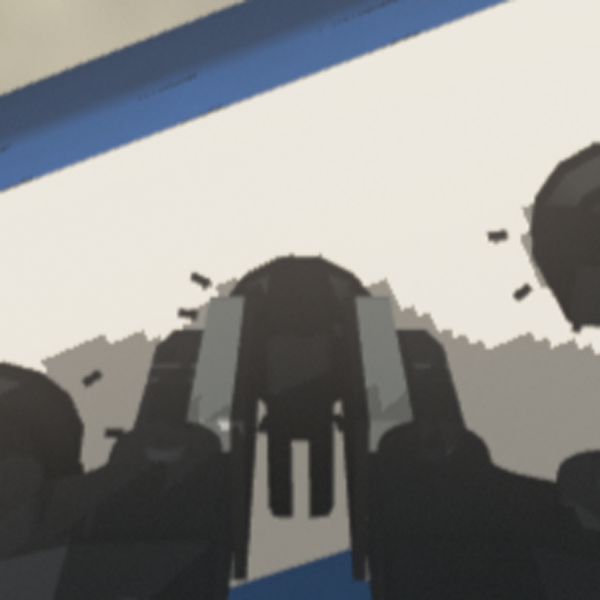

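The crop shows the tips closed on the knob's wide shoulder, with gaps to the bar itself (bar 270–330, pads at 240 and 360). I reopen, rise 6 mm and grip the bar proper.

Request:
{"fn": "move_arm", "kwargs": {
  "translation": [
    [0,0,0],
    [0,0,0],
    [0,0,-3],
    [0,0,-3],
    [0,0,0],
    [0,0,0],
    [0,0,0],
    [0,0,0],
    [0,0,0],
    [0,0,0]
  ],
  "delta_rot": [
    [0,0,0],
    [0,0,0],
    [0,0,0],
    [0,0,0],
    [0,0,0],
    [0,0,0],
    [0,0,0],
    [0,0,0],
    [0,0,0],
    [0,0,0]
  ],
  "jaw": [20,20,20,20,20,5,5,5,5,5]
}}

```text
t: 22.35
ee_pos: [0.4925, 0.1131, 0.0962]
tool_rot: [179.9, 0.0, 155.7]
wrist_force: [1.8, 4.6, 2.5]
opening: 0.094
grasp_force: 33.9
```

The opening is now 8 mm, so it grips the bar. I turn it clockwise.

Request:
{"fn": "move_arm", "kwargs": {
  "translation": [
    [0,0,0],
    [0,0,0],
    [0,0,0],
    [0,0,0],
    [0,0,0],
    [0,0,0],
    [0,0,0],
    [0,0,0],
    [0,0,0],
    [0,0,0],
    [0,0,0],
    [0,0,0],
    [0,0,0],
    [0,0,0],
    [0,0,0]
  ],
  "delta_rot": [
    [0,0,0.08],
    [0,0,0.08],
    [0,0,0.08],
    [0,0,0.08],
    [0,0,0.08],
    [0,0,0.08],
    [0,0,0.08],
    [0,0,0.08],
    [0,0,0.08],
    [0,0,0.08],
    [0,0,0.08],
    [0,0,0.08],
    [0,0,0.08],
    [0,0,0],
    [0,0,0]
  ],
  "jaw": [5,5,5,5,5,5,5,5,5,5,5,5,5,5,5]
}}

```text
t: 23.85
ee_pos: [0.493, 0.1135, 0.0962]
tool_rot: [179.9, -0.1, 96.1]
wrist_force: [3.2, 5.5, 0.8]
opening: 0.099
grasp_force: 33.5
```

```bash
python3 kn.py
```

```text
23.85 [0.493  0.1135 0.0962] [179.8728  -0.0952  96.0862] [  6.1735  31.342  -32.469  114.5258  25.1417  40.9228 -35.7447] 0.09872617567238309
timer 2264 ((0.48962873220443726, 0.11629214882850647), (0.029438992962241173, 0.029810123145580292), 63.09995651245117) 0.09969932095401443
heat 2199 ((0.49562808871269226, 0.1649264544248581), (0.028048304840922356, 0.009380600415170193), 62.74602508544922) 0.09961477396685907
  white [0.4986 0.1704] -113.3417123658633 [0.1079 0.0187]
fan 393 ((0.4955352544784546, 0.0702781155705452), (0.012924258597195148, 0.006628064904361963), 5.0859246253967285) 0.0989100726321452
  white [0.4982 0.0693] -137.50577111388606 [0.0095 0.005 ]
```

Request:
{"fn": "move_arm", "kwargs": {
  "translation": [
    [0,0,0],
    [0,0,0],
    [0,0,0],
    [0,0,-5],
    [0,0,-15],
    [0,0,-20],
    [0,0,-20],
    [0,0,-15],
    [0,0,0],
    [0,0,0]
  ],
  "delta_rot": [
    [0,0,0],
    [0,0,0],
    [0,0,0],
    [0,0,0],
    [0,0,0],
    [0,0,0],
    [0,0,0],
    [0,0,0],
    [0,0,0],
    [0,0,0]
  ],
  "jaw": [14,20,24,24,24,24,24,24,24,24]
}}

```text
t: 24.9
ee_pos: [0.4919, 0.1121, 0.1709]
tool_rot: [180.0, 0.0, 96.1]
wrist_force: [0.5, 0.1, -0.5]
opening: 0.283
grasp_force: 0.0
```

```bash
python3 kn.py; python3 - <<'E'
from h import *
p,d=capture('top'); P=pts('top',d); X=P[...,0]; Y=P[...,1]; Z=P[...,2]
k=(abs(Z-.214)<.02)&(abs(X-.646-.0567*Y)<.013)&(Y>.04)&(Y<.11)
print([(round(y,3),round(float(np.median(Z[k&(abs(Y-y)<.002)])),4)) for y in np.arange(.045,.105,.005)])
E
```

```text
24.9 [0.4919 0.1121 0.1709] [179.9848   0.0178  96.0513] [  9.6979  25.69   -36.4994 109.5954  19.4327  50.9075 -30.486 ] 0.2825804710714515
timer 754 ((0.49240782856941223, 0.1132279485464096), (0.008955840021371841, 0.028047244995832443), 5.819188117980957) 0.0991642131379761
  white [0.4937 0.1012] -84.725051309733 [0.0146 0.0097]
heat 928 ((0.49530869722366333, 0.16475696861743927), (0.02809160202741623, 0.009060047566890717), 63.037986755371094) 0.09916353743048203
  white [0.4979 0.1697] -112.5955091027514 [0.0845 0.0144]
fan 654 ((0.4893956780433655, 0.06136877089738846), (0.028427831828594208, 0.00983256846666336), 44.406044006347656) 0.09914842535207764
  white [0.4953 0.0661] -139.3204487367074 [0.0346 0.0153]
[(np.float64(0.045), 0.2156), (np.float64(0.05), 0.2145), (np.float64(0.055), 0.2098), (np.float64(0.06), 0.2137), (np.float64(0.065), 0.2137), (np.float64(0.07), 0.2142), (np.float64(0.075), 0.2146), (np.float64(0.08), 0.2138), (np.float64(0.085), 0.2134), (np.float64(0.09), 0.2095), (np.float64(0.095), 0.2146), (np.float64(0.1), 0.2144)]
```

The timer bar is at world yaw -84.2°, which is 81° or 1.41 rad, on the long mark. Its neighbours are unmoved, the carrier is in the notch, and the robot is clear.

```bash
python3 -c "
from rig import job_done; print(job_done())"
```

```text
the job is handed in; nothing more can be done
None
```

The job is handed in after 25 s: by my last measurements the carrier hangs in the parking notch, released, and the timer pointer is at about 1.41 rad on the long mark, with the side knobs showing no movement; no verdict came back.

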